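# Drift out a stuck hinge pin

## Task

Take the drift punch from its wooden rack block and, pressing down slowly with it through the top of the hinge's bore, drive the stuck brass pin out downward, head first, until its head rests on the rubber pad. The hinge may be clamped anywhere along its slot, so feel for the bore, and never press on the hinge or pin with more than 35 N. Then stand the punch fully back in its block and let go, leaving the other things on the bench alone.

Things in the scene. Friction and masses are not known exactly. Their poses are not given: they have to be found in the camera images.
- stand: Blue bench stand, fixed, 90 (x) x 150 (y) mm, origin at the centre of its underside. Two rails along its y leave a slot; on them is clamped an aluminium hinge: flat leaf plate 62 (x) x 70 (y) mm, top 100 mm up, with four dark bolt heads 3 mm proud, 22 mm (x) and 26 mm (y) from the bore in its middle. It does not shift when pressed. Black rubber pad (36 x 70 mm) under the slot, top at 26 mm.
- stand_mouth (a point): Point over the middle of the stand's slot, level with the hinge plate's top (100 mm up); axes as the stand. The bore (11.5 mm wide, 1 mm chamfer, upright, 35 mm deep) has its mouth at this height and at the stand's x = 0, but up to 14 mm from this point either way along the stand's y; its place is not measured.
- pin (a joint): Depth of the pin's flat top below the bore's mouth, m. Brass pin 10 mm across, 40 mm long with an 18 mm head at its lower end; it starts 4 to 10 mm down and its head meets the rubber pad at 0.034. It moves only under pressure, against about 6 N plus 2.5 N for each 10 mm/s of speed, and stays where it is left.
- rack: Wooden rack block, fixed, 64 x 64 x 62 mm, origin at the centre of its underside, with an upright through hole 14 mm wide (2 mm chamfer) in its middle.
- rack_mouth (a point): Centre of the hole's mouth in the top of the rack block, 62 mm above the bench; axes as the block.
- punch_grip (a point): Centre of the drift punch's square red grip, 18 x 18 x 70 mm tall, sides along this frame's x and y, z up along the punch. Below it a steel shank 9 mm in diameter, 52 mm long; above it a 6 mm steel cap. 0.15 kg. At the start it stands in the rack block, the grip's lower end resting on the block's top, its centre 35 mm above it.
- punch_tip (a point): Centre of the flat end of the punch's shank, 87 mm below the grip's centre.
- clip_tin_mid (a point): Grey tin of trim clips, 68 mm wide, 48 mm tall, a bystander; its centre.
- tape_mid (a point): Roll of yellow masking tape lying flat, 101 mm wide, 25 mm tall, a bystander; its centre.
- marker_mid (a point): White marker pen with a black cap lying down, 101 mm long, 12 mm thick, a bystander; its centre.
- punch: The whole drift punch, 128 mm tall; origin at the end of its shank, z up along it.
Not all that is in view belongs to the job. Of the things that look like the stand, the larger one is meant.

How it is judged:
On the way, in this order (a step that is already met when the one before it is completed fails the run):
1. the punch is lifted out of its block (z of punch_tip in the frame of rack above 0.064 m), for 0.1 s.
2. the pin is driven down to within 3 mm of the pad, with the punch in the bore and on the pin (value of joint pin above 0.031 m and z of punch_tip in the frame of stand below 0.072 m and horizontal distance between punch_tip and stand_mouth below 0.022 m and contact force between punch and stand above 0.5 N), for 0.1 s.
At the end, for the whole second after the job is handed in: The pin stands within 3 mm of the rubber pad (depth over 31 mm), and the punch stands released and at rest in its rack block: tip within 8 mm of the hole's centre, grip within 6 mm of the block's top, leaning less than 0.12 rad (value of joint pin above 0.031 m and horizontal distance between punch_tip and rack_mouth below 0.008 m and z of punch_tip in the frame of rack below 0.016 m and angle between punch_grip's own z axis and vertical below 0.12 rad and linear speed of punch below 0.02 m/s and contact force between the fingers and punch below 0.1 N); the robot touches nothing.
It fails at once if the punch presses on the hinge, pin or stand with more than 35 N (contact force between punch and stand above 35 N).
It fails at once if the robot itself presses on the stand or hinge with more than 35 N (contact force between the arm and stand above 35 N).
It fails at once if the fingers press on the stand or hinge with more than 35 N (contact force between the fingers and stand above 35 N).
It fails at once if the tin, the tape or the marker is moved by more than 30 mm (distance of any of clip_tin_mid, tape_mid, marker_mid from where it was at the start of the episode above 0.03 m).
It also fails if it takes over 72 s, if anything falls off the work surface, if the arm or the gripper's body presses on something with over 40 N, if the wrist force passes 120 N, or if a joint passes its speed limit or range.

## Robot

A 7-joint arm with a two-finger parallel gripper is mounted at the origin on a cart in front of the work surface, level with it; the furniture and walls round the work are solid. World frame = base frame: x ahead of the robot, y to its left, z up, the work surface at z = 0. Lengths are in m, angles in rad, forces in N, time in s.
With the tool pointing down it reaches from about 0.425 to 0.95 m from the base axis. Payload 4.7 kg.
Tool frame: the origin (TCP) lies on the centre line of the jaws, within the pads' length; the fingertips stand robot.nose_length ahead of it and the grasp point (between the pads) lies 8 mm behind it (robot.nose_length is the distance from the TCP to the fingertips, in m); z points along the fingers, x is the direction in which the jaws open and shut, and the axes are right-handed (so a half turn about z gives the same grasp; the last joint's range is limited). The gripper opens to 85 mm and grips with 20 to 120 N. Pads are 22 mm wide; open, the fingers measure 114 mm over their backs; the gripper's body (76 mm by 85 mm) begins 54 mm behind the grasp point. The pads swing forward as they close: fully open they stand 13 mm farther back than shut.
Start: joints at [1.265, 0.469, -0.049, 1.532, 0.024, 1.141, -0.082], TCP at [0.185, -0.649, 0.242] pointing down, gripper open.
Joint ranges: [-2.59, 2.59], [-0.33, 1.99], [-1.39, 1.29], [0.1, 2.45], [-1.04, 4.18], [0.21, 1.99], [-2.66, 2.66]. Speed limits (rad/s): [2.57, 2.57, 3.14, 3.14, 3.14, 3.14, 3.14].

## Interface

Orientations are given as [roll, pitch, yaw] about the fixed x, y, z axes, in that order (R = Rz(yaw) Ry(pitch) Rx(roll)).
In Python, from plant import robot gives the robot as it stands. Calls block until the motion is done:
- robot.goto(position, orientation): joint-space move of the TCP to a pose.
- robot.move_straight(position, vel=0.15, attitude=None, contact_N=None): straight line of the TCP; attitude=None keeps the orientation; vel is the mean speed in m/s. With contact_N (N) it stops when the force on the tool has changed by that much, and returns True; else False.
- robot.move_joints(angles): joint-space move.
- robot.grip(opening, strength=None): opening from 0.0 (shut) to 1.0 (fully open); strength is the grip in N (None keeps the last); returns when the fingers have stopped.
- robot.sleep(seconds).
- robot.inverse_kinematics(position, orientation): joint angles nearest the present ones, or None.
- robot.sense(): the state.
- robot.grab_frame(name): name is "scene" or "top" or "wrist"; returns a dict with "image" (420x560x3 uint8, red, green, blue), "range_z" (420x560 float32, m along the optical axis (not along the pixel's ray), 0 where there is no reading), "fx", "fy", "cx", "cy" (pixels), "R" (3x3) and "t" (3): a world point X has camera coordinates R X + t. Camera axes: x right, y down, z forward; pixel columns grow to the right and rows downward; lengths in m; the calibration is good to about 2 mm. A picture is of the moment at which its call begins.
A pose or a line that the arm cannot do raises robot.IKError and nothing moves.
- robot.close_job(): hands the job in, once; it reports no verdict.
The state is a dict: "t": time; "joint_pos": joint angles; "joint_velocities": joint speeds; "effort": joint torques, N m; "tcp_pos": TCP position; "tcp_rot": TCP orientation; "wrist_force": force on the tool from outside, world axes, zero at the start; "torque": the same for the moment, N m; "opening": opening from 0.0 (shut) to 1.0 (fully open).
Only numpy, scipy, OpenCV 4.12 (cv2) and the standard library are available. Lean on these libraries where they do the work, as an engineer would, in place of code of your own. Each camera call takes 0.05 s, during which the arm holds its last target. There are 200 camera calls.

## Working session

There is one attempt and no reset: what is moved stays moved. The work goes in short steps, each a Python script; the robot and the scene stay as the last script left them, time stands still between calls to the robot, and variables do not carry over. Pictures are saved under pics/ and viewed, about 8 in all and at most 12, crops included, and the job is handed in when it is done.

```bash
ls; mkdir -p pics
python3 - <<'E'
from plant import robot
import cv2,numpy as np
for n in("scene","top"):
    f=robot.grab_frame(n); np.savez(f"pics/{n}.npz",**f); cv2.imwrite(f"pics/{n}.png",f["image"][:,:,::-1])
    print(n,f["fx"],f["cx"],f["cy"],f["R"].round(3).tolist(),f["t"])
print(robot.nose_length,robot.sense())
E
```

```text
pics
scene 523.8863527877794 281.27100263171496 219.96224835265147 [[0.859, -0.511, -0.001], [-0.338, -0.566, -0.752], [0.384, 0.646, -0.66]] [-0.47528759  0.31839616  0.85981404]
top 443.39758505973697 282.53713434458365 215.55379310284115 [[-0.021, -1.0, 0.016], [-0.998, 0.02, -0.062], [0.061, -0.017, -0.998]] [0.10623242 0.59659209 1.18289506]
0.011 {'t': 0.1, 'joint_pos': array([ 1.26508777,  0.46937199, -0.04864164,  1.53356438,  0.02410447,
        1.14098493, -0.08229827]), 'joint_velocities': array([ 2.80061719e-04, -8.87839749e-04,  4.69538166e-04, -1.47502978e-03,
        5.45901489e-05, -1.20441194e-03, -8.55221511e-04]), 'effort': array([ 7.59930517e-04, -5.11514139e+01, -4.65095672e-02, -2.38389748e+01,
        1.08928586e-02,  4.40430682e-03, -1.31596877e-05]), 'tcp_pos': array([ 0.18437313, -0.64881447,  0.2413632 ]), 'tcp_rot': array([ 3.14155012e+00,  1.74238100e-03, -1.29391376e+00]), 'wrist_force': array([-0.61710822,  0.65813139, -0.73137165]), 'torque': array([0.02595862, 0.0028359 , 0.01624941]), 'opening': 0.997131646287748}
```

View pics/scene.png

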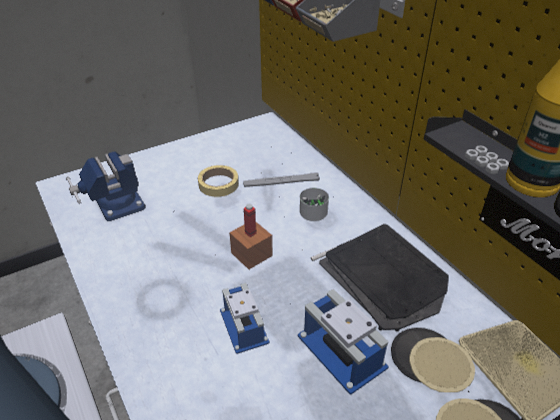

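View pics/top.png

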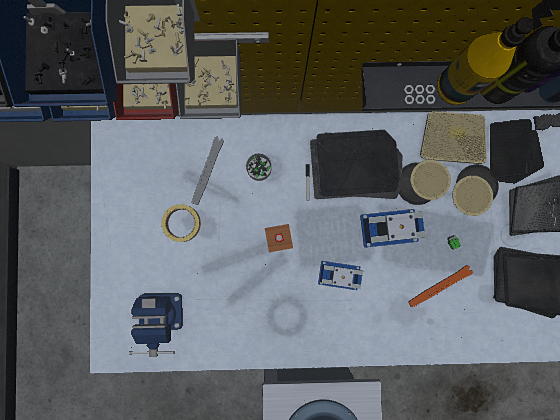

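The scene view shows the punch in its rack at (250,235), the large stand at (345,335) and the small decoy at (243,315). In the top view the rack is at (278,238), the large stand at (392,228) and its hinge at about (403,226). I'll zoom in and deproject these.

```bash
cat > h.py <<'E'
import numpy as np, cv2
from plant import robot
def world(f,mask):
    v,u=np.nonzero(mask&(f["range_z"]>0)); z=f["range_z"][v,u]
    P=np.c_[(u-f["cx"])/f["fx"]*z,(v-f["cy"])/f["fy"]*z,z]
    return (P-f["t"])@f["R"], np.c_[u,v]          # R^T(P-t)
def proj(f,X):
    c=f["R"]@np.asarray(X)+f["t"]; return c[0]/c[2]*f["fx"]+f["cx"],c[1]/c[2]*f["fy"]+f["cy"]
def rect(W):
    (c,s,a)=cv2.minAreaRect((W[:,:2]*1000).astype(np.float32)); return np.round(c,1),np.round(s,1),round(a,2),np.round(np.median(W[:,2])*1000,1),len(W)
E
python3 - <<'E'
from h import *
T=dict(np.load("pics/top.npz")); S=dict(np.load("pics/scene.npz"))
for n,f in(("top",T),("scene",S)):
    hsv=cv2.cvtColor(f["image"],cv2.COLOR_RGB2HSV).astype(int); h,s,v=np.moveaxis(hsv,2,0)
    full=np.ones(h.shape,bool); W,uv=world(f,full)
    wx=np.zeros(h.shape+(3,)); wx[uv[:,1],uv[:,0]]=W
    x,y,z=np.moveaxis(wx,2,0)
    if n=="top":
        big=np.zeros_like(full); big[200:255,355:430]=1; rk=np.zeros_like(full); rk[220:256,260:298]=1
    else:
        big=np.zeros_like(full); big[280:395,295:392]=1; rk=np.zeros_like(full); rk[200:270,225:276]=1
    print(n,"plate",rect(wx[big&(abs(z-.1)<.006)&(s<60)]),"stand",rect(wx[big&(z>.004)&(s>110)]))
    print(" rack",rect(wx[rk&(abs(z-.062)<.008)]),"grip",rect(wx[rk&(z>.085)]),"ztop",np.percentile(wx[rk][:,2],99.5))
c=T["image"][195:260,345:440,::-1]; a=cv2.resize(c,None,fx=8,fy=8,interpolation=cv2.INTER_CUBIC)
cv2.imwrite("pics/c1.png",a)
E
```

```text
top plate (array([ 560.9, -203.9]), array([61.6, 72.5]), 5.26, np.float64(100.9), 652) stand (array([ 560.3, -195.8]), array([ 89.2, 149.5]), 5.01, np.float64(12.5), 635)
 rack (array([538.6, 107. ]), array([63.7, 63.7]), 9.12, np.float64(62.6), 547) grip (array([538.6, 106.9]), array([17.7, 17.8]), 16.43, np.float64(135.2), 55) ztop 0.14027703970065014
scene plate (array([ 563.5, -202.5]), array([64.2, 73.4]), 5.31, np.float64(100.5), 1349) stand (array([ 561.7, -197.7]), array([ 89.6, 148. ]), 4.91, np.float64(12.5), 2539)
 rack (array([541.6, 106.5]), array([67.4, 66.8]), 7.79, np.float64(62.5), 631) grip (array([542. , 107.3]), array([20.6, 21.5]), 10.15, np.float64(115.9), 260) ztop 0.13823546271411788
```

View pics/c1.png

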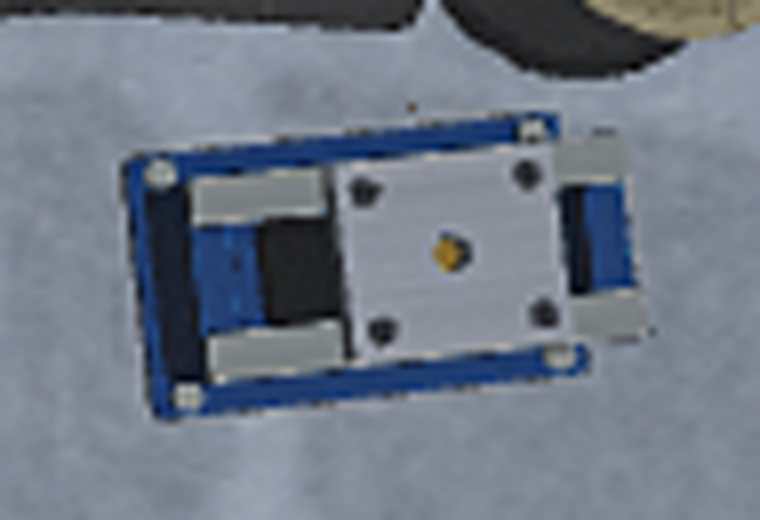

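The crop shows the bore at crop pixel (452,253), with brass visible in it and four bolts placed symmetrically about it. That is (401.1,226.2) in the full top image. Next I'll take a wrist look over the punch and the bore.

Run:
```python
from h import *
T=dict(np.load("pics/top.npz"))
ray=T["R"].T@np.array([(401.06-T["cx"])/T["fx"],(226.2-T["cy"])/T["fy"],1]); C=-T["R"].T@T["t"]
print("bore top",C+ray*(.1-C[2])/ray[2])
s=robot.sense(); p=s["tcp_pos"]; robot.move_straight([p[0],p[1],.32],vel=.2)
for n,(x,y,z) in (("wb",(.5625,-.203,.30)),("wp",(.54,.107,.30))):
    for yaw in (np.radians(5)-np.pi/2, np.radians(9)):
        q=robot.inverse_kinematics([x,y,z],[np.pi,0,yaw]); print(n,yaw,None if q is None else np.round(q,2))
    robot.goto([x,y,z],[np.pi,0,np.radians(7)-np.pi/2])
    robot.sleep(.3); f=robot.grab_frame("wrist"); np.savez(f"pics/{n}.npz",**f); cv2.imwrite(f"pics/{n}.png",f["image"][:,:,::-1])
    print(robot.sense()["t"],robot.sense()["tcp_pos"],-f["R"].T@f["t"],proj(f,(x,y,.1)))
cv2.imwrite("pics/w.png",np.hstack([cv2.resize(cv2.imread(f"pics/{n}.png"),(400,300),interpolation=cv2.INTER_AREA) for n in("wb","wp")]))
```

```text
bore top [ 0.56072171 -0.203396    0.1       ]
wb -1.4835298641951802 [ 0.56  0.32 -0.36  1.63  0.12  1.21 -1.32]
wb 0.15707963267948966 [ 0.75  0.36 -0.63  1.62  0.23  1.23  0.23]
3.0917 [ 0.56241659 -0.20332002  0.29999598] [ 0.63450386 -0.19395441  0.4313848 ] (np.float64(280.6637594911029), np.float64(191.34918866445247))
wp -1.4835298641951802 [ 0.16  0.26 -0.53  1.73  0.14  1.18 -1.89]
wp 0.15707963267948966 [ 0.36  0.31 -0.79  1.72  0.23  1.2  -0.33]
4.625 [0.54020476 0.10630559 0.29993208] [0.61243579 0.1154922  0.43128628] (np.float64(280.1631290610544), np.float64(191.65785926384606))
```

View pics/w.png

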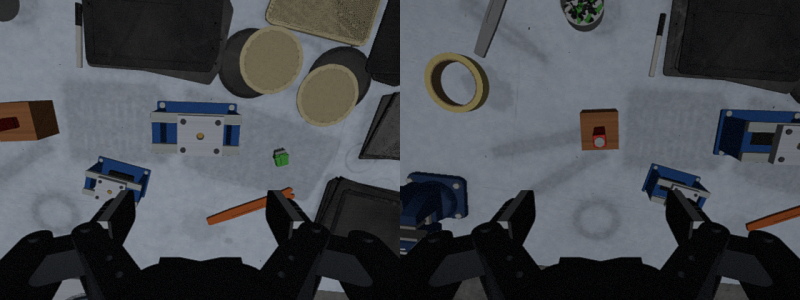

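The wrist views show the bore near (200,136) in the left half, about (280,190) full size, right where it was projected. The punch cap is near (600,140) in the right half, standing in the rack. Next I'll measure from the depth.

Run:
```python
from h import *
B=dict(np.load("pics/wb.npz")); P=dict(np.load("pics/wp.npz"))
def maps(f):
    W,uv=world(f,np.ones(f["range_z"].shape,bool)); m=np.zeros(f["range_z"].shape+(3,)); m[uv[:,1],uv[:,0]]=W
    return m, cv2.cvtColor(f["image"],cv2.COLOR_RGB2HSV).astype(int)
m,h=maps(B); near=np.hypot(m[...,0]-.56,m[...,1]+.2)<.09
print("plate",rect(m[near&(abs(m[...,2]-.1)<.004)&(h[...,1]<70)&(abs(m[...,1]+.203)<.06)]))
br=near&(h[...,0]>12)&(h[...,0]<32)&(h[...,1]>90); v,u=np.nonzero(br); print("brass px",u.mean(),v.mean(),len(u), m[br].mean(0))
m,h=maps(P); near=np.hypot(m[...,0]-.54,m[...,1]-.107)<.07
print("rack",rect(m[near&(abs(m[...,2]-.062)<.004)]),"cap+grip",rect(m[near&(m[...,2]>.08)]))
red=near&(m[...,2]>.127)&(m[...,2]<.145); print("top",rect(m[red]))
r=near&(m[...,2]>.07)&(m[...,2]<.13)&(h[...,1]>130); W=m[r]; print("face",len(W)); 
d,_=np.linalg.eigh(np.cov(W[:,:2].T)); _,e=np.linalg.eigh(np.cov(W[:,:2].T)); print("face dir deg",np.degrees(np.arctan2(e[1,1],e[0,1])),d)
a=np.vstack([cv2.resize(B["image"][165:215,220:340,::-1],None,fx=5,fy=5,interpolation=cv2.INTER_CUBIC),cv2.resize(P["image"][140:230,220:340,::-1],(600,300),interpolation=cv2.INTER_CUBIC)[:,:]])
cv2.imwrite("pics/c2.png",a)
```

```text
plate (array([ 563.1, -202.1]), array([62.3, 70. ]), 5.02, np.float64(99.8), 3531)
brass px 278.3777777777778 361.97254901960787 1530 [ 0.57349011 -0.20099383  0.35388874]
rack (array([541.1, 108.3]), array([64.2, 64.1]), 9.35, np.float64(61.7), 2281) cap+grip (array([545.1, 107.6]), array([ 34.3, 139.6]), 6.61, np.float64(365.4), 45904)
top (array([541.4, 108.3]), array([18.3, 17.9]), 14.56, np.float64(133.5), 325)
face 186
face dir deg 99.9067796799663 [6.81634455e-06 2.93852465e-05]
```

View pics/c2.png

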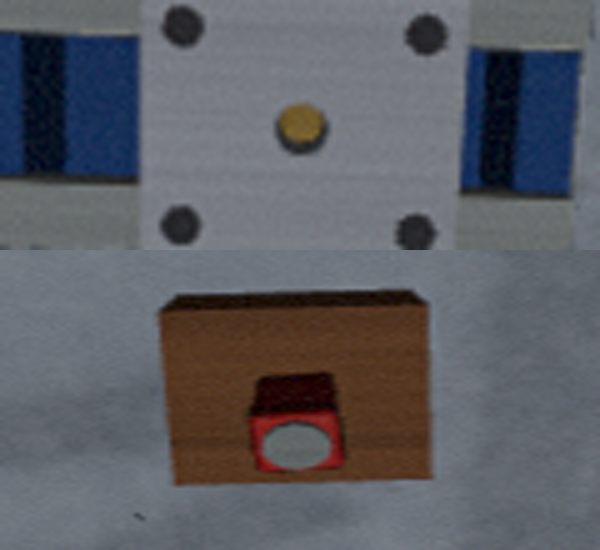

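The relative bore-to-punch offset agrees across the cameras at about (21.8, -310.4) mm. Next I'll grasp the punch and lift it.

Run:
```python
from h import *
A=[np.pi,0,np.radians(11)-np.pi/2]; x,y=.5408,.1078
robot.goto([x,y,.20],A)
print("hit",robot.move_straight([x,y,.090],vel=.12,contact_N=8))
robot.grip(0,strength=70); robot.sleep(.2)
s=robot.sense(); print(s["t"],s["tcp_pos"],s["tcp_rot"],s["opening"],s["wrist_force"])
p=s["tcp_pos"]; np.save("grasp.npy",np.r_[x,y,.090])
robot.move_straight([x,y,.24],vel=.1); robot.sleep(.2)
s=robot.sense(); print(s["t"],s["tcp_pos"],s["opening"],s["wrist_force"],s["torque"])
q=[x+.0218,y-.3104,.24]; robot.move_straight(q,vel=.2)
for n in("scene","top","wrist"):
    f=robot.grab_frame(n); np.savez(f"pics/h_{n}.npz",**f)
    u,v=map(int,proj(f,(q[0],q[1],.17))); print(n,u,v)
    a=max(0,min(v-60,300)); b=max(0,min(u-65,430)); cv2.imwrite(f"pics/h_{n}.png",cv2.resize(f["image"][a:a+120,b:b+130,::-1],(260,240),interpolation=cv2.INTER_CUBIC))
cv2.imwrite("pics/h.png",np.hstack([cv2.imread(f"pics/h_{n}.png") for n in("scene","top","wrist")]))
print(robot.sense()["t"],robot.sense()["opening"])
```

```text
hit False
7.0 [0.54102195 0.10780401 0.09027799] [-3.14111260e+00 -1.25767403e-04 -1.37884597e+00] 0.20114500039193978 [0.85046091 0.10053488 3.48504718]
8.85 [0.54063295 0.10777279 0.23961011] 0.20029241468774525 [-0.07752962 -0.79596573 -0.87045373] [ 0.03266928 -0.05181467 -0.02075215]
scene 351 292
top 409 224
wrist 283 232
10.7083 0.2000615736129095
```

View pics/h.png

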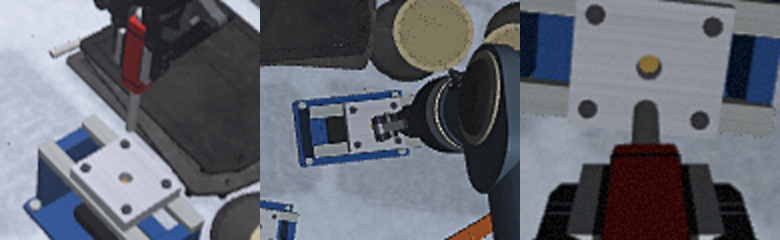

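The punch is held upright with the tip just in front of the bore, and in the wrist view the bore and shank are in line. Now I'll feel for the bore gently.

```bash
cat > probe.py <<'E'
from h import *
g=np.load("grasp.npy"); c=g[:2]+[.0218,-.3104]
ang=np.radians(5); ux=np.array([np.cos(ang),np.sin(ang)]); uy=np.array([-np.sin(ang),np.cos(ang)])
offs=[(0,0)]+[(1.6*np.cos(a),1.6*np.sin(a)) for a in np.arange(6)*np.pi/3]+[(3.2*np.cos(a),3.2*np.sin(a)) for a in np.arange(12)*np.pi/6]
robot.move_straight([*c,.186],vel=.1)
for o in offs:
    t=c+np.array(o)/1000
    robot.move_straight([*t,.1835],vel=.03)
    hit=robot.move_straight([*t,.1680],vel=.012,contact_N=4)
    s=robot.sense(); print(np.round(o,1),hit,round(s["t"],1),s["tcp_pos"].round(4),s["wrist_force"].round(1))
    if s["tcp_pos"][2]<.1772: np.save("bore.npy",t); print("IN"); break
    if s["t"]>32: break
E
python3 probe.py
```

```text
[0 0] True 12.7 [ 0.5626 -0.2026  0.1703] [-0.7 -1.1  4.3]
IN
```

The tip went in on the first try and touched the pin about 10 mm down. Now I'll press slowly until it stops on the pad.

Run:
```python
from h import *
t=np.load("bore.npy"); s=robot.sense(); z=s["tcp_pos"][2]
for zt in (.160,.152,.142):
    hit=robot.move_straight([*t,zt],vel=.007,contact_N=11)
    s=robot.sense(); print(hit,round(s["t"],1),s["tcp_pos"].round(4),s["wrist_force"].round(1))
    if hit: break
robot.sleep(.4); s=robot.sense(); print(round(s["t"],1),s["tcp_pos"].round(4),s["wrist_force"].round(1),s["opening"])
```

```text
False 14.1 [ 0.5627 -0.2026  0.1601] [-0.6  0.   5.1]
False 15.4 [ 0.5627 -0.2027  0.1519] [ 0.6 -1.1  4.9]
True 16.4 [ 0.5629 -0.2026  0.1462] [-1.3  0.3  4.8]
16.8 [ 0.5629 -0.2026  0.1462] [-1.6  0.4  4.7] 0.2007520103790284
```

Run:
```python
from h import *
t=np.load("bore.npy")
hit=robot.move_straight([*t,.143],vel=.005,contact_N=9)
s=robot.sense(); print(hit,s["tcp_pos"].round(4),s["wrist_force"].round(1))
robot.sleep(.3); print(robot.sense()["wrist_force"].round(1))
print(robot.move_straight([*t,.24],vel=.08)); robot.sleep(.2)
s=robot.sense(); print(round(s["t"],1),s["wrist_force"].round(1),s["opening"])
for n in("scene","wrist"):
    f=robot.grab_frame(n); np.savez(f"pics/k_{n}.npz",**f)
    u,v=map(int,proj(f,(t[0],t[1],.15))); a=max(0,min(v-75,270)); b=max(0,min(u-75,410))
    cv2.imwrite(f"pics/k_{n}.png",cv2.resize(f["image"][a:a+150,b:b+150,::-1],(400,400),interpolation=cv2.INTER_CUBIC))
cv2.imwrite("pics/k.png",np.hstack([cv2.imread(f"pics/k_{n}.png") for n in("scene","wrist")]))
```

```text
True [ 0.5628 -0.2026  0.1462] [-0.4  0.3  4.7]
[-0.3 -0.2  5.4]
False
19.1 [-0.2 -0.5 -1. ] 0.19943170990637119
```

View pics/k.png

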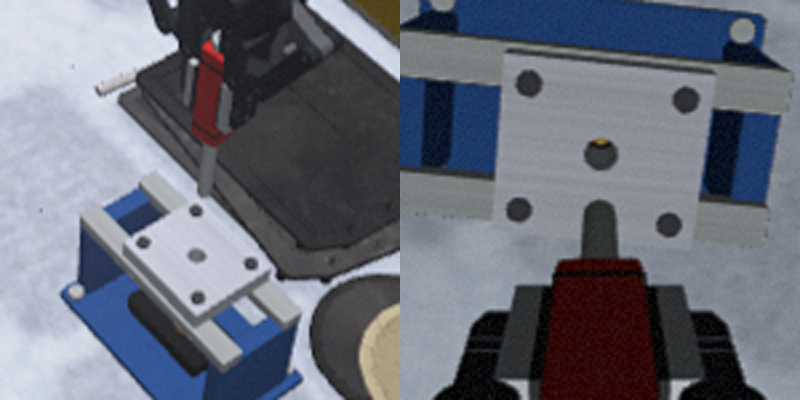

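The pin now sits deep in the bore. A second push stopped at the same height, so its head is on the pad, and the punch is still held straight. Now I'll put the punch back.

Run:
```python
from h import *
x,y,z=np.load("grasp.npy")
robot.move_straight([x,y,.24],vel=.2); robot.move_straight([x,y,.162],vel=.12)
h1=robot.move_straight([x,y,.100],vel=.06,contact_N=6)
s=robot.sense(); print(h1,s["tcp_pos"].round(4),s["wrist_force"].round(1))
if not h1:
    print(robot.move_straight([x,y,.086],vel=.012,contact_N=4)); s=robot.sense(); print(s["tcp_pos"].round(4),s["wrist_force"].round(1))
    if s["tcp_pos"][2]<.0935:
        robot.grip(1.0); robot.sleep(.3); robot.move_straight([x,y,.26],vel=.12)
        robot.sleep(.5)
        for n in("scene","wrist"):
            f=robot.grab_frame(n); u,v=map(int,proj(f,(x,y,.09))); a=max(0,min(v-60,300)); b=max(0,min(u-60,440))
            np.savez(f"pics/e_{n}.npz",**f)
            cv2.imwrite(f"pics/e_{n}.png",cv2.resize(f["image"][a:a+120,b:b+120,::-1],(400,400),interpolation=cv2.INTER_CUBIC))
            W,_=world(f,np.ones((420,560),bool)); k=(np.hypot(W[:,0]-x,W[:,1]-y)<.03)&(W[:,2]<.2); print(n,"top z",np.percentile(W[k,2],98), rect(W[k&(W[:,2]>.125)]))
        cv2.imwrite("pics/e.png",np.hstack([cv2.imread(f"pics/e_{n}.png") for n in("scene","wrist")]))
print(robot.sense()["t"])
```

```text
False [0.5411 0.1079 0.1004] [ 0.2  0.1 -1.3]
True
[0.5407 0.1078 0.0903] [-0.4  0.4  4.3]
scene top z 0.13884665891420875 (array([539.9, 105.4]), array([18.4, 19. ]), 14.34, np.float64(133.2), 90)
wrist top z 0.13811644616698163 (array([541.4, 108.6]), array([17.6, 16.6]), 10.8, np.float64(134.1), 416)
26.8083
```

View pics/e.png

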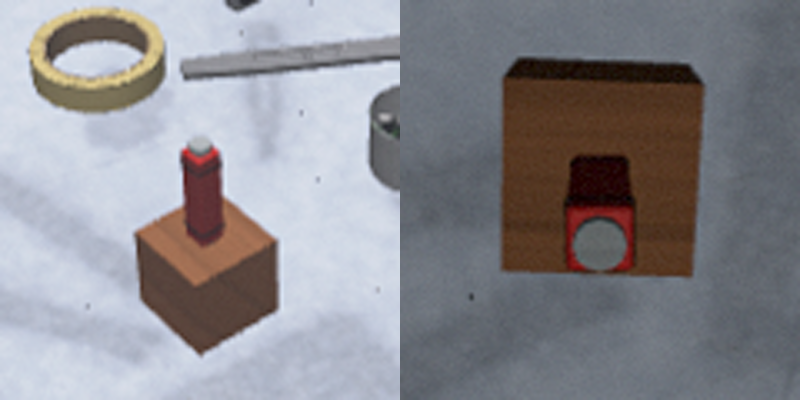

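The punch stands upright and fully seated, with its cap at z = 138 mm and the gripper clear. I'll hand the job in.

```bash
python3 -c "
from plant import robot
robot.close_job(); print(robot.sense()['t'])"
```

```text
the job is handed in; nothing more can be done
the job is handed in; nothing more can be done
```

I drove the pin down onto the rubber pad, stood the punch back in its rack block and let go, and handed the job in at about 27 s. The hand-in gives no verdict.

- **Pin:** The punch tip entered the bore on the first probe and met the pin about 10 mm down. I pressed it slowly, at 7 mm/s, until the force rose sharply at about 33.8 mm. A second push stopped at the same height, so the head is on the pad. The wrist force read about 5 N after each stop. I stopped each push on an 11 N (then 9 N) change in force, well under the 35 N limit, but did not log the brief peaks.
- **Punch:** It came back down on the block at the same height it was gripped at (0.0903 m), so it did not slip in the grip. After release it stands upright and fully seated, with its cap top at about 138 mm and the gripper clear above it.
- **Bystanders:** I never moved near the tin, tape or marker, but I did not re-measure their positions at the end.
- **Disagreements:** The cameras differed by 2–3 mm in absolute position. The offset from punch to bore agreed to about 1.5 mm, and that was what I used.

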